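# Twist-lock a fence post into the drying tray's rail

### The job

Take the loose post with the flat paddle grip out of its wooden block, drop its foot lengthwise into the slot of the aluminium rail beside the seed-ball drying tray, slide it gently along the slot to the hidden stop at the locking pocket, and there twist it a quarter turn anticlockwise so that it is locked with its collar down on the rail; then let go. Feel your way and never force the post against the rail; leave the spare round-headed post, the cups and the seed balls alone.

Things in the scene. Friction and masses are not known exactly. Their poses are not given: they have to be found in the camera images.
- post_mid (a point): The loose steel post to fit: the point on its axis, mid-height of its flat paddle, 42 mm above the foot's underside and 20 mm above the collar's top; z up, x along paddle and foot. Paddle 40 mm long (x), 14 thick (y), 40 high. Post 62 mm high, 0.1-0.21 kg, same after half a turn. At first it stands loosely in a wooden block 70 x 60 x 30 mm, collar on the block's top.
- post_foot (a point): Same post: the middle of the foot's underside, axes as post_mid. Foot 30 mm long (x) with half-round ends, 12 wide (y), 8 high; above it a round neck 11 mm thick and 8 high, then a round collar 28 mm wide and 6 thick. Foot and neck are hidden in the wooden block at the start.
- rail: Aluminium T-slot rail fixed to the table, 340 mm long (x, along the slot), 60 wide, top 24 mm above the table; origin mid-underside, z up. End caps 6 mm thick. A dark drying tray 220 mm wide, 24 high lies along its -y side, and an identical post is already locked in it at x = +150 mm. The rail is rigid: over about 30 N between post and rail spoils the job.
- slot_entry (a point): Where to drop the foot in: the middle of the slot's mouth, level with the rail's top, 95 mm to the -x side of the rail's middle (10 mm either way will do); axes as the rail. Mouth 14 mm wide (y = 0 in its middle), lips 6 mm thick, channel below them 12 mm high. The foot enters only lengthwise. Fully down, collar on the rail, the foot is 2 mm clear of floor and of lips.
- pocket_zone (a point): Mid-mouth, 5 mm to +x of the rail's middle; axes as the rail. The one locking pocket is under the lips, its place unmeasured: the post's axis at the stop is up to 45 mm either way along x from here. Elsewhere the channel is 16 mm wide: the foot slides but cannot turn. Slide to +x until the foot's end meets the rigid stop bar; there (or up to 2 mm back) it turns, only anticlockwise from above, by about 90 deg.
- spare_mid (a point): A spare post with a round black knob 30 mm in diameter and a wider foot that does not fit the slot, standing in its own like wooden block; to be left alone. The point is on its axis 40 mm above its underside, z up.
- cup: Yellow plastic cup, 66 mm wide and 60 mm high, on the table; leave alone. Origin at the centre of its underside, z up.
- bluecup: Blue plastic cup, 72 mm wide and 70 mm high, on the table; leave alone. Origin at the centre of its underside, z up.
- seedball_a: A dried seed ball, 29 mm across and 25 mm high, on the paper sheet; leave alone. Origin at its underside.
- seedball_b: A second dried seed ball, same size, on the paper sheet; leave alone. Origin at its underside.
There are look-alikes about, which are no part of the job. What is shaped like the part that bears post_mid but yellow is not meant.

How it is judged:
By the outcome, as a careful person would: the job done as asked, in the order asked, and still so for the second after the job is handed in, with the robot touching nothing.
It also fails if it takes over 50 s, if anything falls off the work surface, if the arm or the gripper's body presses on something with over 40 N, if the wrist force passes 120 N, or if a joint passes its speed limit or range.

### The arm

A 6-joint arm with a two-finger parallel gripper is mounted at the origin on the work surface. World frame = base frame: x ahead of the robot, y to its left, z up, the work surface at z = 0. Lengths are in mm, angles in rad, forces in N, time in s.
With the tool pointing down it reaches from about 275 to 850 mm from the base axis. Payload 19 kg.
Tool frame: the origin (TCP) lies at the very end of the fingers, on their centre line; the grasp point (between the pads) lies 19 mm behind it (arm.hold_point_z is the distance from the TCP to the grasp point, in mm); z points along the fingers, x is the direction in which the jaws open and shut, and the axes are right-handed (so a half turn about z gives the same grasp; the last joint's range is limited). The gripper opens to 85 mm and grips with 20 to 120 N. Pads are 22 mm wide; open, the fingers measure 114 mm over their backs; the gripper's body (76 mm by 85 mm) begins 54 mm behind the grasp point. The pads swing forward as they close: fully open they stand 13 mm farther back than shut.
Start: joints at [-1.389, 0.15, 1.437, -0, 1.554, -0.134], TCP at [178.555, -546.542, 231.267] pointing down, gripper open.
Joint ranges: [-2.8, 2.8], [-0.68, 2.1], [0.12, 2.68], [-1.39, 4.53], [0.16, 2.79], [-2.81, 2.81]. Speed limits (rad/s): [1.89, 1.89, 2.22, 3.01, 3.01, 3.01].

### API

Orientations are given as [roll, pitch, yaw] about the fixed x, y, z axes, in that order (R = Rz(yaw) Ry(pitch) Rx(roll)).
In Python, from station import arm, capture, camera_model gives the robot as it stands.
- The arm moves only by the tool move_arm, never from a script. Its argument "plan" is a list that holds one entry, the list of rows, each a list of 6 numbers: the shift along the world's x, y, z as a fraction of full scale, then the turn, a rotation vector about the world's x, y, z as a fraction of full scale. A call has 1 to 12 rows; each row shifts and turns the commanded pose from where the row before left it; what a row does not reach is not made up. Full scale, the value 1, is 0.05 m for a shift and 0.1 rad for a turn. A row lasts 1/10 s, in which the tool goes at most 50 mm and 8.59 degrees, less where a joint would pass 70% of its speed; a pose out of reach is approached as far as the arm can. A call with a number of a shift or a turn outside -1 to 1 is refused whole. A call with a gripper value outside its range is refused whole. "grip" is the opening, from -1 (shut) to 1 (fully open), so that 0 is half open, set as the call begins (left out, the last holds). The fingers move at their own pace and stop on an object; "force" is the grip in N (left out, the last holds). Time passes only in rows, so rows that do not move let the fingers close. It gives the time, the measured TCP pose, the force and the opening at its end, in the units of the state.
- arm.observe(): the state, without advancing time (a new reading comes with each control period).
- capture(name): name is "side" or "top" or "wrist"; returns (picture, depth): 400x640x3 uint8, blue, green, red; 400x640 float32, mm along the optical axis (not along the pixel's ray), 0 where there is no reading.
- camera_model(name): a dict with "vertical_fov" (degrees; the focal length in pixels is half the picture's height over the tangent of half this angle, whatever the lens; pixels are square), "cx", "cy" (the principal point, pixels), "pose" (4x4, takes a point from camera to world coordinates). Camera axes: x right, y up, looking along -z (the intrinsics and any distortion apply to the point x, -y, -z); pixel columns grow to the right and rows downward; lengths in mm; the calibration is good to about 2 mm. The wrist camera is an equidistant fisheye: a pixel r from the principal point sees the ray r / f radians off the axis. A picture is of the moment at which its call begins: read the wrist's pose just before it. camera_model takes no time and is no camera call; for the wrist camera it gives the pose at the moment of the call.
- arm.sign_off(): hands the job in, once; it reports no verdict.
The state is a dict: "time_s": time; "qpos": joint angles; "qvel": joint speeds; "joint_efforts": joint torques, N m; "eef_pos": TCP position; "eef_rot": TCP orientation; "wrist_force": force on the tool from outside, world axes, zero at the start; "torque": the same for the moment, N m; "width": finger opening in mm.
Only numpy, scipy, OpenCV 4.12 (cv2) and the standard library are available. Lean on these libraries where they do the work, as an engineer would, in place of code of your own. Each camera call takes 0.05 s, during which the arm holds its last target.

## Working session

There is one attempt and no reset: what is moved stays moved. The work goes in short steps, Python scripts to look and compute and a tool call to move; the robot and the scene stay as the last step left them, time stands still between calls to the robot, and variables do not carry over. Pictures are saved under pics/ and viewed, and the job is handed in when it is done.

Besides the shell and the picture viewer there is one more tool, called by a JSON object that holds its "api" and its "payload", one argument or row to a line. move_arm: Moves the arm, as the interface text tells. Its arguments: {"type":"object","properties":{"plan":{"type":"array"},"grip":{"type":"number"},"force":{"type":"number"}},"required":["plan"]}

```bash
mkdir -p pics; ls; python3 - <<'E'
from station import arm,capture,camera_model
import cv2,numpy as np
for n in ["top","side","wrist"]:
    m=camera_model(n);p,d=capture(n);cv2.imwrite(f"pics/{n}0.png",p);np.save(f"pics/{n}0.npy",d)
    print(n,m["vertical_fov"],m["cx"],m["cy"],{k:v for k,v in m.items() if k not in("pose",)},np.round(m["pose"],3).tolist())
print(arm.observe())
E
```

```text
pics
top 48.898323245298805 321.54225564012285 196.81020971660794 {'vertical_fov': 48.898323245298805, 'cx': 321.54225564012285, 'cy': 196.81020971660794} [[0.008, 0.99, -0.139, 361.849], [-1.0, 0.011, 0.024, 84.385], [0.025, 0.139, 0.99, 986.954], [0.0, 0.0, 0.0, 1.0]]
side 52.58353322649798 321.96015191458366 205.49683960681176 {'vertical_fov': 52.58353322649798, 'cx': 321.96015191458366, 'cy': 205.49683960681176} [[-0.965, 0.177, -0.193, 282.236], [-0.261, -0.695, 0.67, 684.619], [-0.016, 0.697, 0.716, 691.097], [0.0, 0.0, 0.0, 1.0]]
wrist 65.70646984690485 320.15163670326785 201.09285316158505 {'vertical_fov': 65.70646984690485, 'cx': 320.15163670326785, 'cy': 201.09285316158505} [[0.31, 0.914, 0.261, 244.854], [-0.951, 0.298, 0.084, -524.522], [-0.001, -0.274, 0.962, 372.85], [0.0, 0.0, 0.0, 1.0]]
{'time_s': 0.15, 'qpos': array([-1.38902574e+00,  1.50885421e-01,  1.43782823e+00, -9.70790226e-06,
        1.55380048e+00, -1.34017851e-01]), 'qvel': array([ 0.00068305, -0.00248252, -0.00266074,  0.00031792,  0.00011293,
       -0.00091778]), 'joint_efforts': array([ 2.30763180e-03, -7.13383055e+01, -5.71040547e+01, -2.00567129e-04,
        7.15509945e-03,  1.89241126e-05]), 'eef_pos': array([ 178.5120194 , -546.40426841,  230.83370672]), 'eef_rot': array([-3.14147915e+00,  9.14514962e-04, -1.25500767e+00]), 'wrist_force': array([0.44584817, 0.25287928, 0.35754495]), 'torque': array([-0.01852294, -0.00970697, -0.04299641]), 'width': 85.4463958140083}
```

View pics/top0.png

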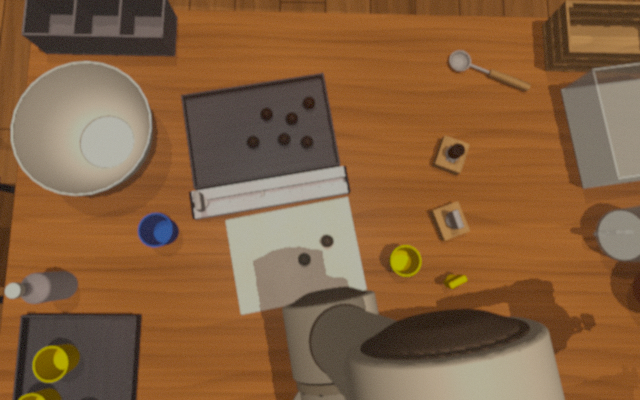

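View pics/side0.png

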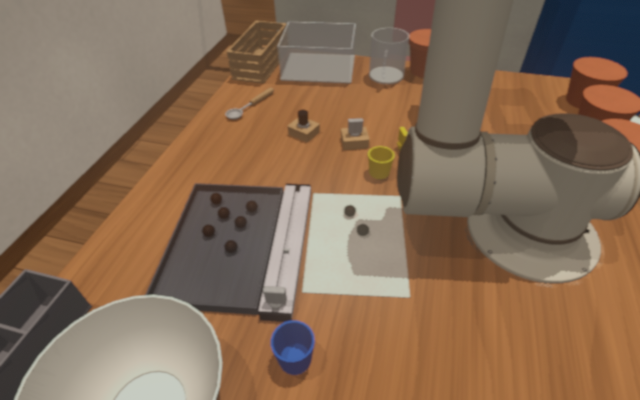

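View pics/wrist0.png

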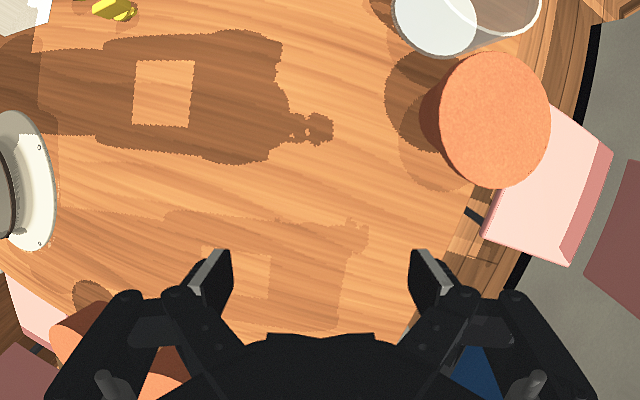

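```bash
cat > h.py <<'E'
import numpy as np,cv2
from station import arm,capture,camera_model
def ray(m,u,v,fish=False):
    f=200/np.tan(np.radians(m["vertical_fov"]/2)); x=(u-m["cx"]);y=(v-m["cy"])
    if fish:
        r=np.hypot(x,y);t=r/f; s=np.sin(t)/max(r,1e-9); c=np.array([x*s,-y*s,-np.cos(t)])
    else: c=np.array([x/f,-y/f,-1])
    P=np.array(m["pose"]); return P[:3,3],P[:3,:3]@c
def on(m,u,v,z,fish=False):
    o,d=ray(m,u,v,fish); return o+d*(z-o[2])/d[2]
def proj(m,p,fish=False):
    P=np.array(m["pose"]);c=P[:3,:3].T@(np.asarray(p,float)-P[:3,3])
    f=200/np.tan(np.radians(m["vertical_fov"]/2));X,Y,Z=c[0],-c[1],-c[2]
    if fish:
        r=np.hypot(X,Y);t=np.arctan2(r,Z);k=f*t/max(r,1e-9);return np.array([m["cx"]+X*k,m["cy"]+Y*k])
    return np.array([m["cx"]+f*X/Z,m["cy"]+f*Y/Z])
E
python3 - <<'E'
from h import *
m=camera_model("top")
for n,u,v,z in [("railL",192,207,24),("railR",347,181,24),("lock",201,203,60),("postpaddle",457,216,70),("blockcorner1",433,208,30),("b2",457,202,30),("b3",469,233,30),("b4",444,240,30),("cup",406,261,50),("yel",456,281,20),("knob",457,150,60)]:
    print(n,np.round(on(m,u,v,z),1))
p=cv2.imread("pics/top0.png");a=cv2.resize(p[120:300,380:500],None,fx=4.5,fy=4.5*0+3.3*1,interpolation=2) if 0 else cv2.resize(p[130:295,385:505],None,fx=3.6,fy=3.6,interpolation=2)
cv2.imwrite("pics/c1.png",a);cv2.imwrite("pics/c2.png",cv2.resize(p[150:230,180:360],None,fx=4.4,fy=4.4,interpolation=2))
E
```

```text
railL [471.4 344.3  24. ]
railR [533.2   4.6  24. ]
lock [476.  316.1  60. ]
postpaddle [ 452.8 -224.    70. ]
blockcorner1 [ 474.  -184.8   30. ]
b2 [ 487.9 -238.6   30. ]
b3 [ 419.7 -262.6   30. ]
b4 [ 403.9 -207.    30. ]
cup [ 358.  -118.4   50. ]
yel [ 315.6 -233.6   20. ]
knob [ 598.2 -232.5   60. ]
```

View pics/c1.png

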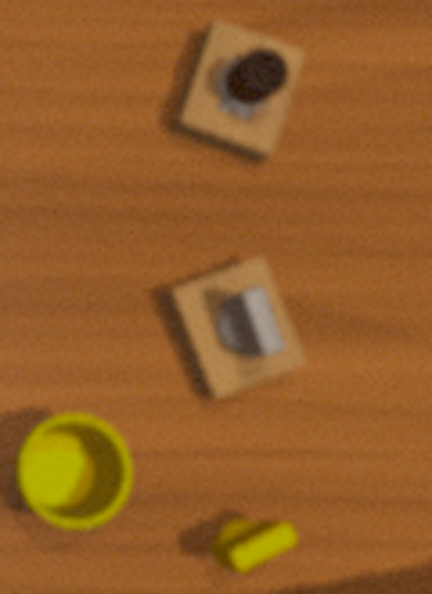

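View pics/c2.png

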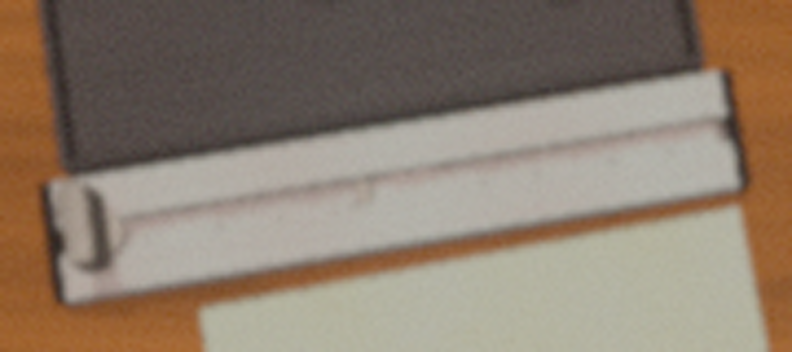

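{"api": "move_arm", "payload": {
  "plan": [
    [[0.5,0.6,0,0,0,0],[0.5,0.6,0,0,0,0],[0.5,0.6,0,0,0,0],[0.5,0.6,0,0,0,0],[0.5,0.6,0,0,0,0],[0.5,0.6,0,0,0,0],[0.5,0.6,0,0,0,0],[0.5,0.6,0,0,0,0],[0.5,0.6,0,0,0,0],[0.5,0.6,0,0,0,0],[0.48,0.44,0,0,0,0],[0,0,0,0,0,0]]
  ]
}}

```text
time_s: 1.35
eef_pos: [454.4, -222.0, 231.0]
eef_rot: [-3.141, 0.001, -1.252]
wrist_force: [0.4, -0.6, 0.9]
width: 85.3
```

```bash
python3 - <<'E'
from h import *
s=arm.observe();print(s["eef_pos"],s["eef_rot"],s["qvel"].round(3),s["wrist_force"])
m=camera_model("wrist");p,d=capture("wrist");cv2.imwrite("pics/w1.png",p);np.save("pics/w1.npy",d);np.save("pics/w1m.npy",m,allow_pickle=True)
print(np.round(m["pose"],3).tolist())
E
```

```text
[ 454.41832835 -222.04130494  231.03648154] [-3.14106293e+00  7.86903598e-04 -1.25169149e+00] [-0.066 -0.012  0.016 -0.019  0.005 -0.07 ] [ 0.37204862 -0.62428329  0.93834817]
[[0.313, 0.913, 0.26, 520.619], [-0.95, 0.301, 0.085, -199.957], [-0.001, -0.274, 0.962, 373.15], [0.0, 0.0, 0.0, 1.0]]
```

View pics/w1.png

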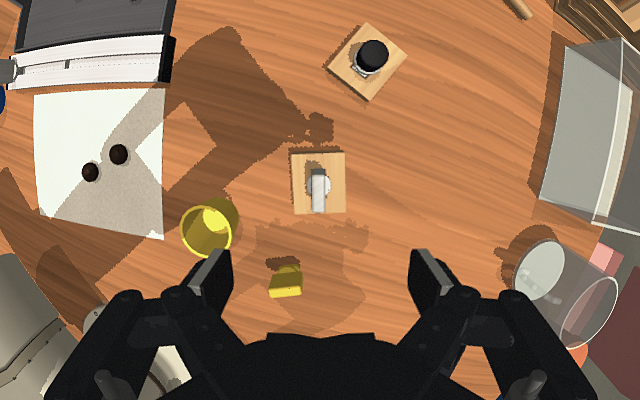

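```bash
python3 - <<'E'
from h import *
p=cv2.imread("pics/w1.png");cv2.imwrite("pics/w1z.png",cv2.resize(p[140:225,275:365],None,fx=7,fy=7,interpolation=0))
m=np.load("pics/w1m.npy",allow_pickle=True).item();d=np.load("pics/w1.npy")
print(d[140:225:6,300:340:4].astype(int))
for u,v in [(291,153),(345,151),(346,212),(295,215)]: print(on(m,u,v,30,True).round(1))
E
```

```text
[[368 367 367 368 367 367 367 368 366 366]
 [368 369 370 368 369 370 369 369 369 369]
 [356 355 354 352 349 349 348 346 344 342]
 [342 345 342 344 344 343 343 344 342 344]
 [345 346 345 345 344 344 345 344 345 346]
 [348 346 347 333 323 325 336 348 347 346]
 [348 349 349 305 302 302 304 349 350 349]
 [351 352 345 304 304 303 306 344 351 349]
 [351 353 347 305 307 304 307 348 351 353]
 [354 355 354 308 308 307 309 354 354 356]
 [357 356 358 309 308 309 309 357 357 357]
 [  0 358 359 312 311 311 312 358 358 358]
 [359 361 360 360 312 313 360 361 361 360]
 [393 393 393 394 394 394 395 393 394 393]
 [397 397 396 397 397 396 396 396 397 397]]
[ 470.6 -181.9   30. ]
[ 491.6 -238.4   30. ]
[ 424.7 -263.1   30. ]
[ 402.6 -207.6   30. ]
```

View pics/w1z.png

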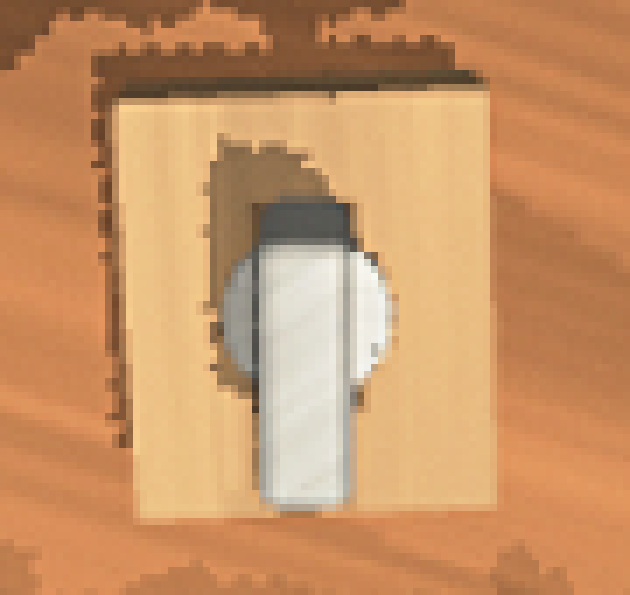

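```bash
python3 - <<'E'
from h import *
m=np.load("pics/w1m.npy",allow_pickle=True).item()
P=[]
for x,y in [(259,243),(352,243),(351,507),(261,507)]:
    q=on(m,275+x/7-.5,140+y/7-.5,76,True);P.append(q);print(q.round(1))
P=np.array(P);print(P.mean(0)); f=(P[0]+P[1])/2-(P[2]+P[3])/2;print(np.linalg.norm(f),np.degrees(np.arctan2(f[1],f[0])),np.linalg.norm(P[0]-P[1]))
a=P[0]-P[3];b=P[1]-P[2];print([np.degrees(np.arctan2(v[1],v[0])) for v in(a,b)])
# collar check: circle at z=36 center zoom (308,312) r 85 
print(on(m,275+308/7-.5,140+318/7-.5,36,True))
E
```

```text
[ 463.5 -209.6   76. ]
[ 467.6 -222.    76. ]
[ 430.9 -234.1   76. ]
[ 426.9 -221.8   76. ]
[ 447.23393073 -221.85721506   76.        ]
38.63153642535298 18.262474957181265 12.96773172499162
[np.float64(18.266853444319644), np.float64(18.25809553716144)]
[ 446.71268918 -222.11689564   36.        ]
```

```bash
python3 - <<'E'
from h import *
s=arm.observe();print(s["eef_pos"],s["eef_rot"],s["qvel"].round(3),s["wrist_force"])
E
```

```text
[ 453.33050729 -223.27470895  230.95896526] [ 3.14131082e+00  6.21627644e-04 -1.25217597e+00] [-0.048 -0.008  0.01  -0.009  0.002 -0.025] [ 0.21727739  0.2303832  -0.44230095]
```

{"api": "move_arm", "payload": {
  "plan": [
    [[-0.107,0.052,-0.65,0,0,0],[0,0,-0.65,0,0,0],[0,0,-0.65,0,0,0],[0,0,-0.65,0,0,0],[0,0,0,0,0,0],[0,0,0,0,0,0],[0,0,0,0,0,0]]
  ]
}}

```text
time_s: 2.1
eef_pos: [447.7, -222.8, 103.2]
eef_rot: [-3.14, -0.002, -1.255]
wrist_force: [-0.3, -0.3, -0.4]
width: 85.2
```

```bash
python3 - <<'E'
from h import *
s=arm.observe();print(s["eef_pos"],s["eef_rot"],s["qvel"].round(3),s["wrist_force"])
m=camera_model("wrist");p,d=capture("wrist");cv2.imwrite("pics/w2.png",p);np.save("pics/w2m.npy",m,allow_pickle=True)
print(arm.observe()["eef_pos"])
E
```

```text
[ 447.73281713 -222.75366199  103.15837414] [-3.14024080e+00 -1.79905226e-03 -1.25540154e+00] [ 0.003 -0.003  0.002  0.002 -0.006  0.001] [-0.31655879 -0.30324342 -0.43777306]
[ 447.81454622 -222.6813905   103.13985961]
```

View pics/w2.png

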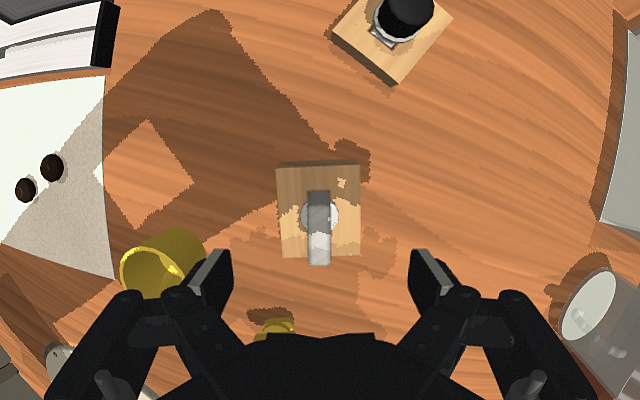

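```bash
python3 - <<'E'
from h import *
p=cv2.imread("pics/w2.png");cv2.imwrite("pics/w2z.png",cv2.resize(p[180:275,280:360],None,fx=6,fy=6,interpolation=0))
m=np.load("pics/w2m.npy",allow_pickle=True).item()
for q in [(447.2,-221.9,76)]:print(proj(m,q,True))
E
```

```text
[318.97087289 236.78732705]
```

View pics/w2z.png

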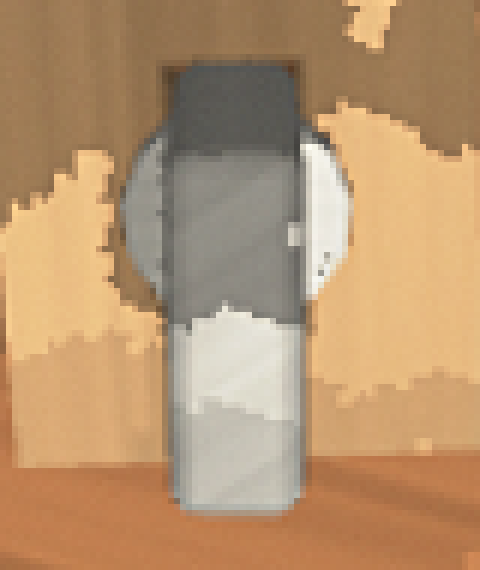

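```bash
python3 - <<'E'
from h import *
m=np.load("pics/w2m.npy",allow_pickle=True).item()
P=np.array([on(m,280+x/6-.5,180+y/6-.5,76,True) for x,y in[(168,152),(303,152),(303,513),(173,513)]]);print(P.round(1),P.mean(0));f=P[0]+P[1]-P[2]-P[3];print(np.linalg.norm(f)/2,np.degrees(np.arctan2(f[1],f[0])))
E
```

```text
[[ 463.9 -209.6   76. ]
 [ 467.9 -221.8   76. ]
 [ 431.4 -234.1   76. ]
 [ 427.3 -221.5   76. ]] [ 447.60136434 -221.76396792   76.        ]
38.51146250219189 18.32898837839398
```

{"api": "move_arm", "payload": {
  "plan": [
    [[0,0.018,-0.3,0,0,0.02],[0,0,-0.3,0,0,0],[0,0,-0.3,0,0,0],[0,0,-0.32,0,0,0],[0,0,0,0,0,0],[0,0,0,0,0,0]]
  ]
}}

```text
time_s: 2.75
eef_pos: [447.6, -221.4, 41.4]
eef_rot: [-3.141, -0.001, -1.253]
wrist_force: [0.9, 0.6, 0.4]
width: 85.6
```

{"api": "move_arm", "payload": {
  "plan": [
    [[0,0,0,0,0,0],[0,0,0,0,0,0],[0,0,0,0,0,0],[0,0,0,0,0,0],[0,0,0,0,0,0],[0,0,0,0,0,0],[0,0,0,0,0,0],[0,0,0,0,0,0]]
  ],
  "grip": -1,
  "force": 40
}}

```text
time_s: 3.55
eef_pos: [447.3, -221.1, 40.5]
eef_rot: [-3.141, 0.0, -1.253]
wrist_force: [-1.8, 1.1, 5.4]
width: 13.5
```

```bash
python3 - <<'E'
from h import *
s=arm.observe();print(s["eef_pos"],s["eef_rot"],s["width"],s["wrist_force"],s["torque"])
m=camera_model("wrist");p,d=capture("wrist");cv2.imwrite("pics/w3.png",p);np.save("pics/w3m.npy",m,allow_pickle=True)
E
```

```text
[ 447.26778794 -221.06749964   40.47850995] [-3.14142063e+00  5.23064071e-05 -1.25310519e+00] 13.541164358991969 [-1.80132377  1.07586479  5.36644587] [0.21938054 0.28423255 0.02297828]
```

View pics/w3.png

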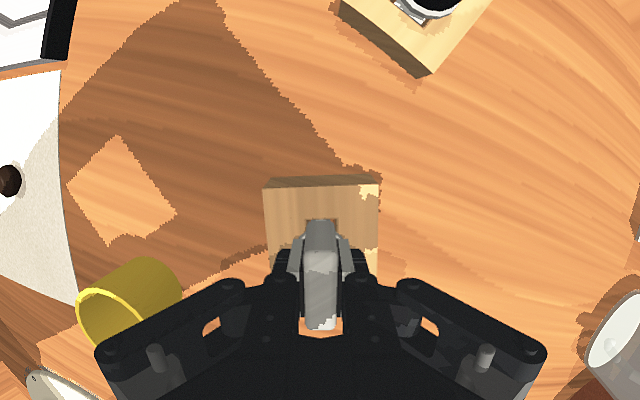

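{"api": "move_arm", "payload": {
  "plan": [
    [[0,0,0.1,0,0,0],[0,0,0.15,0,0,0],[0,0,0.2,0,0,0],[0,0,0.3,0,0,0],[0,0,0.4,0,0,0],[0,0,0.5,0,0,0],[0,0,0.5,0,0,0],[0,0,0,0,0,0],[0,0,0,0,0,0]]
  ]
}}

```text
time_s: 4.5
eef_pos: [447.3, -221.1, 148.3]
eef_rot: [-3.141, -0.001, -1.253]
wrist_force: [0.0, 0.5, -1.8]
width: 13.5
```

```bash
python3 - <<'E'
from h import *
s=arm.observe();print(s["eef_pos"],s["eef_rot"],s["width"],s["wrist_force"],s["torque"])
p,d=capture("side");cv2.imwrite("pics/s1.png",cv2.resize(p[60:180,280:420],None,fx=5,fy=5))
E
```

```text
[ 447.28134991 -221.11325277  148.32290822] [-3.14090170e+00 -8.29042822e-04 -1.25299541e+00] 13.526262895610811 [ 0.0030984   0.51079082 -1.83495977] [0.02981125 0.01784691 0.00393471]
```

View pics/s1.png

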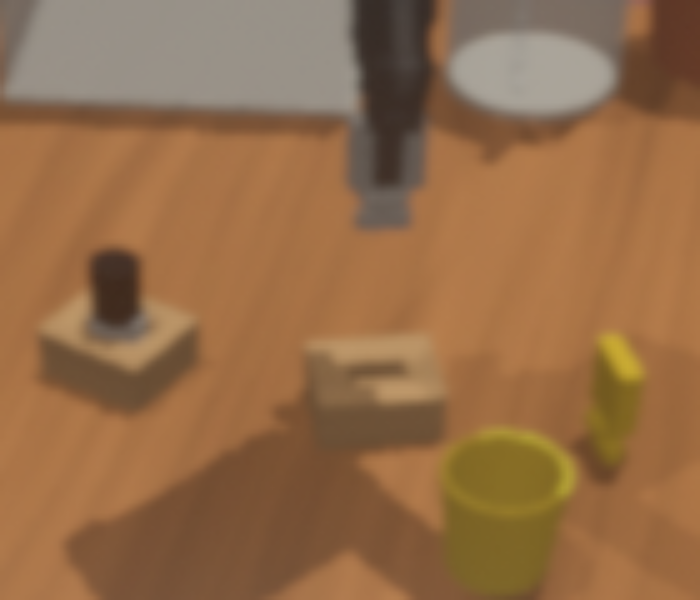

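{"api": "move_arm", "payload": {
  "plan": [
    [[0.1,0.4,0,0,0,1],[0.1,0.4,0,0,0,1],[0.1,0.4,0,0,0,1],[0.1,0.4,0,0,0,1],[0.1,0.4,0,0,0,1],[0.1,0.4,0,0,0,1],[0.1,0.4,0,0,0,1],[0.1,0.4,0,0,0,1],[0.1,0.4,0,0,0,1],[0.1,0.4,0,0,0,1],[0.1,0.4,0,0,0,1],[0.1,0.4,0,0,0,1]]
  ]
}}

```text
time_s: 5.75
eef_pos: [506.8, 19.8, 146.7]
eef_rot: [-3.141, 0.002, -0.049]
wrist_force: [0.7, 0.5, -1.3]
width: 13.7
```

{"api": "move_arm", "payload": {
  "plan": [
    [[0.1,0.4,0,0,0,1],[0.1,0.4,0,0,0,0.83],[0.04,0.4,0,0,0,0.5],[0,0,0,0,0,0],[0,0,0,0,0,0],[0,0,0,0,0,0],[0,0,0,0,0,0]]
  ]
}}

```text
time_s: 6.45
eef_pos: [519.1, 78.3, 147.6]
eef_rot: [3.142, 0.0, 0.179]
wrist_force: [-0.4, -0.6, -2.1]
width: 13.6
```

```bash
python3 - <<'E'
from h import *
s=arm.observe();print(s["eef_pos"],s["eef_rot"],s["width"],s["wrist_force"],s["torque"],s["qpos"],s["qvel"].round(3))
m=camera_model("wrist");p,d=capture("wrist");cv2.imwrite("pics/w4.png",p);np.save("pics/w4m.npy",m,allow_pickle=True)
E
```

```text
[519.07849091  78.34013748 147.56014552] [3.14157377e+00 4.91819052e-04 1.78730208e-01] 13.580451740667321 [-0.36258864 -0.64086058 -2.08248798] [-0.02180359  0.00064855 -0.05472489] [ 3.03133570e-03  9.06549610e-02  1.67563525e+00 -1.06582098e-04
  1.37578339e+00 -1.75678198e-01] [ 0.001 -0.001 -0.005 -0.001  0.001 -0.001]
```

View pics/w4.png

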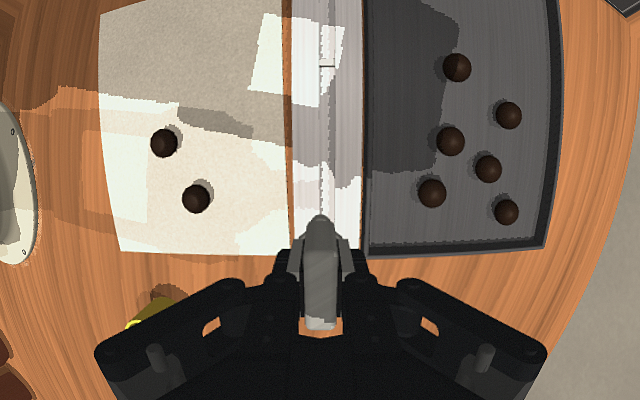

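```bash
python3 - <<'E'
from h import *
p=cv2.imread("pics/w4.png");q=np.clip((p[0:230,270:390].astype(float)),0,255).astype(np.uint8)
hsv=cv2.createCLAHE(3,(4,4)).apply(cv2.cvtColor(q,cv2.COLOR_BGR2GRAY))
cv2.imwrite("pics/w4z.png",np.hstack([cv2.resize(q[:115],None,fx=5,fy=5,interpolation=0)]))
cv2.imwrite("pics/w4z2.png",cv2.resize(q[115:],None,fx=5,fy=5,interpolation=0))
E
```

```text
(no output)
```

View pics/w4z.png

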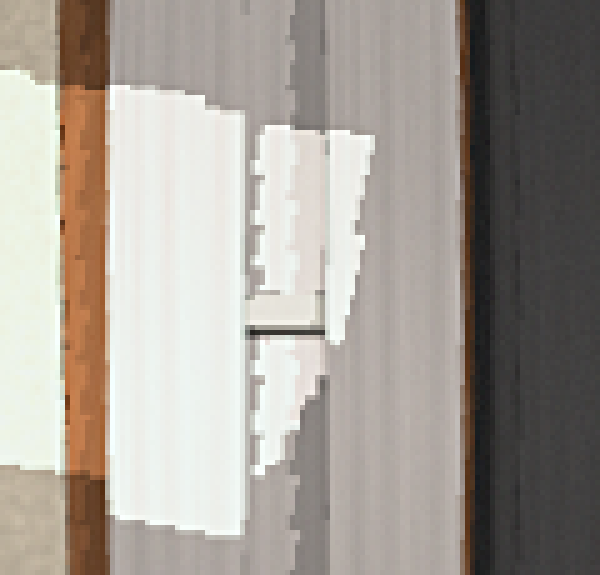

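View pics/w4z2.png

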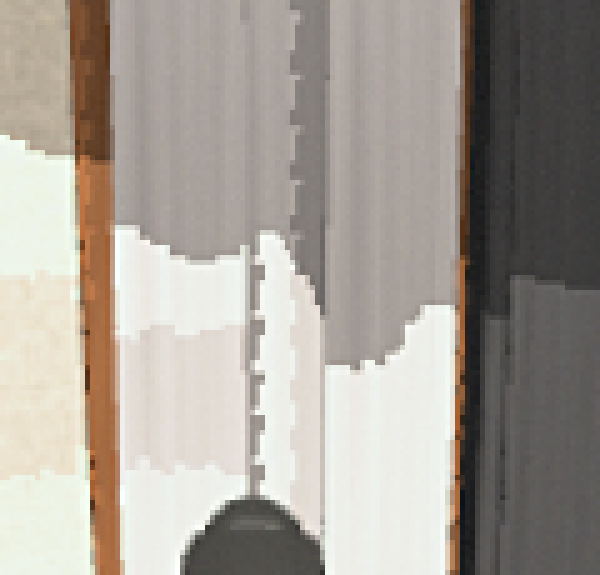

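```bash
python3 - <<'E'
from h import *
m=np.load("pics/w4m.npy",allow_pickle=True).item()
def w(x,y,off,z=24): return on(m,270+x/5-.5,off+y/5-.5,z,True)
L=np.array([w(245,150,0),w(245.5,330,0),w(247,500,0),w(248,20,115),w(249,300,115),w(251,470,115)])
R=np.array([w(327.5,20,0),w(327.5,200,0),w(327,330,0),w(328,20,115),w(327,200,115),w(324,370,115),w(322,480,115)])
E1=np.array([w(108,100,0),w(108,450,0),w(111,30,115),w(116,300,115),w(122,550,115)])
E2=np.array([w(463,20,0),w(464,250,0),w(465,500,0),w(463,30,115),w(461,260,115),w(456,500,115)])
for n,A in zip("L R e1 e2".split(),(L,R,E1,E2)):
    k=np.polyfit(A[:,1],A[:,0],1);print(n,k,np.degrees(np.arctan2(1,k[0])),(A[:,0]-np.polyval(k,A[:,1])).round(2),"x at y=80,170:",np.polyval(k,[80,170]))
for z in(24,18,12):print("stop face",z,w(287,333,0,z),w(287,293,0,z))
E
```

```text
L [-1.86494730e-01  5.33364965e+02] 100.56400356202619 [ 0.04 -0.07 -0.    0.06 -0.09  0.06] x at y=80,170: [518.44538614 501.66086048]
R [-1.79266156e-01  5.46050649e+02] 100.16324188049241 [ 0.08 -0.07 -0.18  0.12  0.18 -0.02 -0.11] x at y=80,170: [531.70935637 515.57540236]
e1 [-1.84632133e-01  5.09318803e+02] 100.4608370487687 [-0.04 -0.09  0.13  0.11 -0.11] x at y=80,170: [494.54823224 477.93134031]
e2 [-1.84241790e-01  5.70766638e+02] 100.4392078375819 [ 0.39 -0.17 -0.15 -0.37 -0.05  0.36] x at y=80,170: [556.02729487 539.44553375]
stop face 24 [504.98906724 189.86157893  24.        ] [503.73924062 196.81915732  24.        ]
stop face 18 [504.93970864 190.82823914  18.        ] [503.66165176 197.94297072  18.        ]
stop face 12 [504.89035004 191.79489934  12.        ] [503.5840629  199.06678411  12.        ]
```

```bash
python3 - <<'E'
from h import *
p=cv2.imread("pics/w4.png");cv2.imwrite("pics/w4p.png",cv2.resize(cv2.convertScaleAbs(p[205:340,270:370],alpha=1.6,beta=20),None,fx=6,fy=6*0.73 if 0 else 4.4,interpolation=0))
m=np.load("pics/w4m.npy",allow_pickle=True).item()
for q in [(519.08,78.34,147.56),(519.08,78.34,147.56-26.5),(519.08,78.34,147.56-26.5+62)]:print(proj(m,q,True))
E
```

```text
[319.49497764 256.55772351]
[319.6250895  236.71939154]
[319.24713422 294.69316955]
```

View pics/w4p.png

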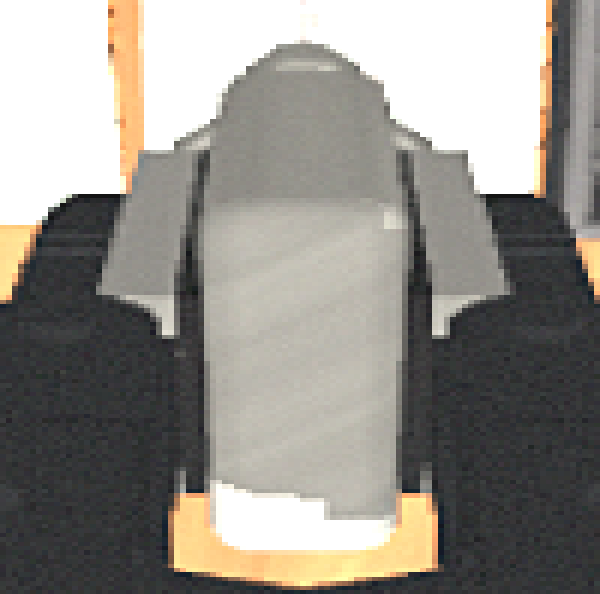

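{"api": "move_arm", "payload": {
  "plan": [
    [[0.06,0.027,-0.3,0,0,0.04],[0.06,0.027,-0.3,0,0,0],[0,0,-0.3,0,0,0],[0,0,-0.3,0,0,0],[0,0,-0.3,0,0,0],[0,0,0,0,0,0],[0,0,0,0,0,0],[0,0,0,0,0,0]]
  ]
}}

```text
time_s: 7.3
eef_pos: [525.5, 81.7, 73.2]
eef_rot: [3.142, -0.001, 0.184]
wrist_force: [-0.0, 0.0, -0.9]
width: 13.2
```

```bash
python3 - <<'E'
from h import *
s=arm.observe();print(s["eef_pos"],s["eef_rot"],s["width"],s["wrist_force"],s["torque"],s["qvel"].round(3))
m=camera_model("wrist");p,d=capture("wrist");cv2.imwrite("pics/w5.png",p);np.save("pics/w5m.npy",m,allow_pickle=True)
cv2.imwrite("pics/w5z.png",cv2.resize(p[0:240,250:390],None,fx=4,fy=2.5*1.0,interpolation=0))
t=p
for q in [(0,0,-26.5),(0,0,35.5)]:print(proj(m,s["eef_pos"]+np.array(q),True))
p,d=capture("side");cv2.imwrite("pics/s2.png",cv2.resize(p[120:320,200:360],None,fx=3.5,fy=2.9))
E
```

```text
[525.52574539  81.67341285  73.16199354] [ 3.14150797e+00 -5.13100154e-04  1.83964581e-01] 13.23614590037458 [-0.01603517  0.02188467 -0.91840638] [ 0.05095219 -0.01580789 -0.0165982 ] [ 0.001 -0.009 -0.003 -0.    -0.    -0.   ]
[319.59566489 236.72414546]
[319.35180894 294.71267399]
```

View pics/w5.png

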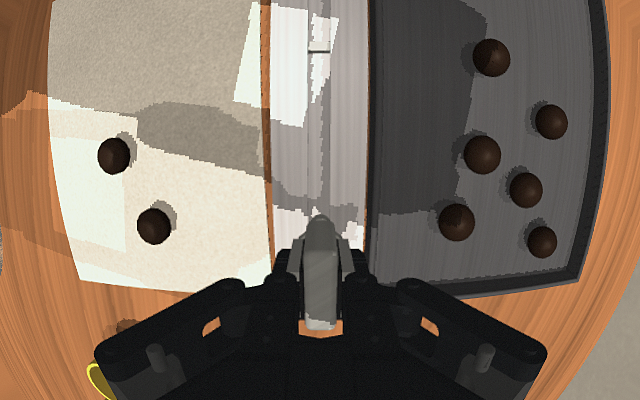

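View pics/w5z.png

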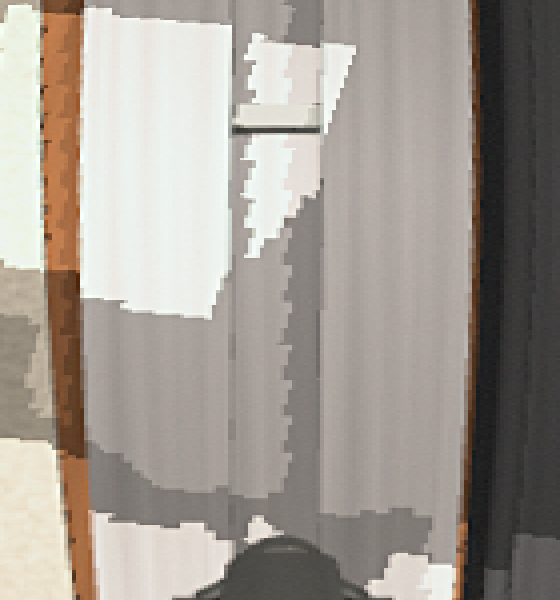

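View pics/s2.png

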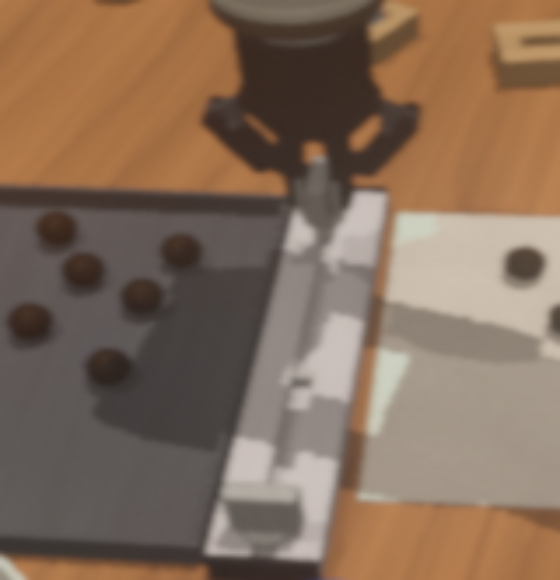

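```bash
python3 - <<'E'
from h import *
m=np.load("pics/w5m.npy",allow_pickle=True).item();p=cv2.imread("pics/w5.png");g=cv2.cvtColor(p,cv2.COLOR_BGR2GRAY).astype(float)
for r in (40,46,60,70,85,100,120,140,160,180,195): print(r,g[r,303:336].astype(int).tolist())
E
```

```text
40 [238, 239, 241, 246, 210, 157, 157, 160, 160, 176, 253, 244, 240, 235, 235, 237, 239, 242, 238, 220, 220, 222, 222, 222, 223, 223, 199, 214, 244, 242, 242, 151, 166]
46 [239, 239, 241, 249, 183, 150, 206, 229, 225, 224, 225, 225, 225, 224, 225, 225, 225, 224, 224, 224, 225, 227, 225, 229, 211, 199, 178, 199, 249, 246, 155, 163, 172]
60 [240, 240, 242, 249, 202, 167, 158, 159, 216, 246, 242, 240, 238, 235, 236, 237, 240, 241, 242, 241, 222, 222, 223, 224, 221, 223, 210, 170, 171, 173, 170, 170, 176]
70 [240, 240, 243, 246, 192, 165, 162, 166, 163, 211, 248, 242, 239, 236, 237, 238, 239, 242, 241, 225, 225, 224, 225, 222, 222, 223, 218, 170, 173, 176, 172, 172, 175]
85 [240, 241, 243, 241, 213, 157, 160, 161, 159, 222, 245, 241, 239, 236, 237, 238, 240, 242, 241, 235, 241, 152, 129, 136, 135, 133, 130, 139, 173, 176, 174, 172, 175]
100 [241, 241, 242, 236, 203, 157, 160, 160, 154, 227, 248, 240, 158, 164, 165, 168, 169, 169, 159, 133, 133, 133, 134, 135, 134, 130, 128, 147, 170, 177, 172, 170, 173]
120 [249, 169, 163, 169, 160, 145, 160, 159, 166, 165, 167, 169, 167, 163, 163, 165, 167, 162, 148, 150, 130, 129, 133, 129, 134, 127, 125, 142, 166, 175, 173, 171, 169]
140 [166, 165, 165, 169, 139, 129, 157, 154, 160, 163, 165, 165, 166, 162, 160, 162, 163, 165, 164, 141, 125, 128, 130, 130, 128, 128, 108, 159, 172, 171, 169, 167, 168]
160 [164, 164, 163, 166, 147, 146, 154, 150, 154, 158, 162, 165, 164, 160, 158, 157, 161, 165, 162, 124, 125, 127, 127, 129, 126, 124, 120, 153, 171, 169, 166, 166, 163]
180 [162, 163, 160, 166, 146, 146, 154, 149, 151, 154, 159, 161, 162, 158, 158, 156, 159, 148, 127, 132, 123, 126, 127, 128, 128, 122, 128, 155, 168, 167, 164, 161, 158]
195 [154, 120, 123, 122, 134, 148, 152, 149, 151, 153, 155, 161, 164, 161, 157, 158, 160, 149, 122, 126, 123, 124, 124, 124, 127, 122, 126, 152, 166, 163, 161, 160, 158]
```

```bash
python3 - <<'E'
from h import *
m=np.load("pics/w5m.npy",allow_pickle=True).item()
rows=[40,70,100,140,160,180,195]
L=np.array([on(m,307.0,r,24,True) for r in rows]);R=np.array([on(m,329.9,r,24,True) for r in rows])
for A in(L,R,(L+R)/2):
    k=np.polyfit(A[:,1],A[:,0],1);print(np.degrees(np.arctan2(1,k[0])),np.polyval(k,[81.67,150]),(A[:,0]-np.polyval(k,A[:,1])).round(2))
print("w",np.linalg.norm(np.cross(np.r_[np.cos(np.radians(100.45)),np.sin(np.radians(100.45)),0],(R-L)),axis=1))
for z in (18,16,12):print("stop",z,on(m,318,51.5,z,True))
# paddle lateral columns at z top
print(on(m,320.2,270,73.16+35.5,True), on(m,319.5,215,73.16-18.5,True))
E
```

```text
100.26791079268556 [517.3244069  504.94627024] [-0.09  0.02  0.08  0.07  0.04 -0.02 -0.09]
100.68686538946059 [532.19328255 519.29841768] [ 0.07 -0.01 -0.06 -0.05 -0.03  0.02  0.06]
100.4773889601435 [524.75382801 512.11750087] [-0.01  0.    0.01  0.01  0.   -0.   -0.01]
w [13.9251096  13.87465624 13.91261602 14.09934187 14.25315222 14.45003236
 14.6278749 ]
stop 18 [504.29778868 190.53308263  18.        ]
stop 16 [504.20835084 190.94090957  16.        ]
stop 12 [504.02947516 191.75656346  12.        ]
[523.75333632  93.10770925 108.66      ] [522.55122075  97.54658283  54.66      ]
```

{"api": "move_arm", "payload": {
  "plan": [
    [[-0.014,0,-0.1,0,0,-0.01],[0,0,-0.1,0,0,0],[0,0,-0.1,0,0,0],[0,0,-0.05,0,0,0],[0,0,0,0,0,0],[0,0,0,0,0,0],[0,0,0,0,0,0]]
  ]
}}

```text
time_s: 8.1
eef_pos: [524.6, 81.7, 55.5]
eef_rot: [3.142, -0.0, 0.183]
wrist_force: [0.2, -0.8, -1.5]
width: 13.4
```

```bash
python3 - <<'E'
from h import *
s=arm.observe();print(s["eef_pos"],s["eef_rot"],s["width"],s["wrist_force"],s["torque"],s["qvel"].round(3))
m=camera_model("wrist");p,d=capture("wrist");cv2.imwrite("pics/w6.png",p);np.save("pics/w6m.npy",m,allow_pickle=True)
cv2.imwrite("pics/w6z.png",cv2.resize(p[120:240,260:380],None,fx=5,fy=5,interpolation=0))
for q in [(0,0,-26.5),(0,0,35.5)]:print(proj(m,s["eef_pos"]+np.array(q),True))
E
```

```text
[524.64437492  81.67629992  55.46216382] [ 3.14157402e+00 -2.21813106e-04  1.83019736e-01] 13.377181003196513 [ 0.16489842 -0.76103723 -1.52463633] [-0.01765308 -0.00765911  0.01822165] [-0.    -0.001  0.001  0.002  0.    -0.   ]
[319.62779498 236.71173389]
[319.35270364 294.69093552]
```

View pics/w6z.png

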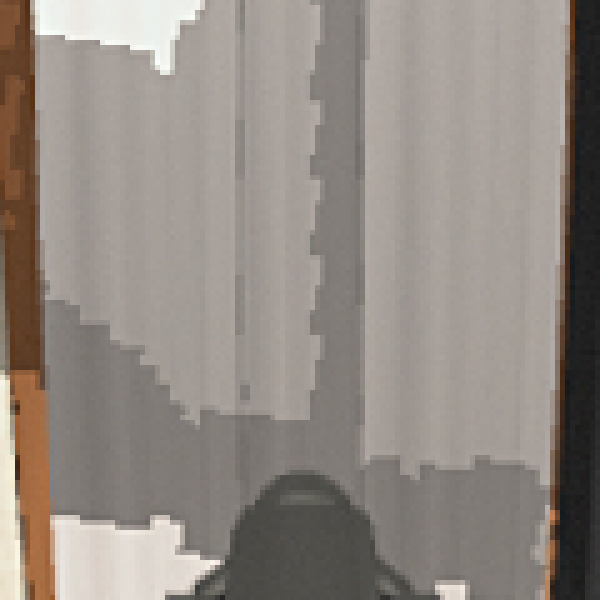

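{"api": "move_arm", "payload": {
  "plan": [
    [[0,0,-0.04,0,0,0],[0,0,-0.04,0,0,0],[0,0,-0.04,0,0,0],[0,0,-0.02,0,0,0],[0,0,0,0,0,0],[0,0,0,0,0,0],[0,0,0,0,0,0]]
  ]
}}

```text
time_s: 8.85
eef_pos: [524.5, 81.7, 48.3]
eef_rot: [-3.142, 0.0, 0.183]
wrist_force: [-0.2, 0.9, -1.8]
width: 13.6
```

```bash
cat > o.py <<'E'
from h import *
s=arm.observe();print(s["time_s"],s["eef_pos"].round(2),s["eef_rot"].round(4),round(s["width"],2),s["wrist_force"].round(2),s["torque"].round(3),s["qvel"].round(3))
E
python3 o.py
```

```text
8.85 [524.54  81.65  48.34] [-3.1416  0.      0.1829] 13.59 [-0.25  0.9  -1.83] [0.031 0.039 0.018] [ 0.    -0.002 -0.001 -0.    -0.002 -0.   ]
```

{"api": "move_arm", "payload": {
  "plan": [
    [[0,0,-0.04,0,0,0],[0,0,-0.04,0,0,0],[0,0,-0.04,0,0,0],[0,0,-0.04,0,0,0],[0,0,-0.04,0,0,0],[0,0,0,0,0,0],[0,0,0,0,0,0]]
  ]
}}

```text
time_s: 9.55
eef_pos: [524.5, 81.7, 38.2]
eef_rot: [-3.142, 0.0, 0.183]
wrist_force: [-0.1, 1.2, -2.4]
width: 13.8
```

```bash
python3 o.py
```

```text
9.55 [524.47  81.66  38.22] [-3.1416e+00  2.0000e-04  1.8300e-01] 13.79 [-0.08  1.16 -2.45] [-0.023  0.023 -0.042] [-0.    -0.001 -0.002 -0.001 -0.    -0.   ]
```

{"api": "move_arm", "payload": {
  "plan": [
    [[0,0,-0.02,0,0,0],[0,0,-0.02,0,0,0],[0,0,-0.01,0,0,0],[0,0,0,0,0,0],[0,0,0,0,0,0],[0,0,0,0,0,0]]
  ]
}}

```text
time_s: 10.15
eef_pos: [524.5, 81.7, 35.8]
eef_rot: [-3.142, 0.0, 0.183]
wrist_force: [-0.1, 0.4, -1.2]
width: 13.4
```

{"api": "move_arm", "payload": {
  "plan": [
    [[0,0,-0.015,0,0,0],[0,0,-0.01,0,0,0],[0,0,0,0,0,0],[0,0,0,0,0,0],[0,0,0,0,0,0]]
  ]
}}

```text
time_s: 10.65
eef_pos: [524.5, 81.6, 34.5]
eef_rot: [3.142, 0.0, 0.183]
wrist_force: [0.3, 0.2, -1.5]
width: 13.4
```

```bash
python3 o.py
```

```text
10.65 [524.52  81.64  34.53] [3.1416e+00 1.0000e-04 1.8300e-01] 13.42 [ 0.33  0.21 -1.47] [ 0.033  0.007 -0.011] [-0.     0.001  0.002  0.001 -0.    -0.   ]
```

{"api": "move_arm", "payload": {
  "plan": [
    [[0,0,-0.01,0,0,0],[0,0,0,0,0,0],[0,0,0,0,0,0]]
  ]
}}

```text
time_s: 10.95
eef_pos: [524.6, 81.7, 34.5]
eef_rot: [3.142, -0.0, 0.183]
wrist_force: [-3.5, 0.0, 7.5]
width: 13.6
```

{"api": "move_arm", "payload": {
  "plan": [
    [[0,0,-0.01,0,0,0],[0,0,0,0,0,0],[0,0,0,0,0,0]]
  ]
}}

```text
time_s: 11.25
eef_pos: [524.6, 81.7, 34.5]
eef_rot: [3.141, -0.0, 0.183]
wrist_force: [-6.6, 0.5, 14.6]
width: 13.6
```

```bash
python3 - <<'E'
from h import *
exec(open("o.py").read())
m=camera_model("wrist");p,d=capture("wrist");cv2.imwrite("pics/w7.png",cv2.resize(p[0:340,220:420],None,fx=3,fy=1.75*1.0));
p,d=capture("side");cv2.imwrite("pics/s3.png",cv2.resize(p[140:320,240:340],None,fx=6,fy=3.3))
E
```

```text
11.25 [524.61  81.67  34.47] [ 3.1414e+00 -4.0000e-04  1.8310e-01] 13.65 [-6.62  0.55 14.62] [-0.093  1.266 -0.023] [-0.001 -0.001 -0.     0.001  0.002 -0.001]
```

View pics/s3.png

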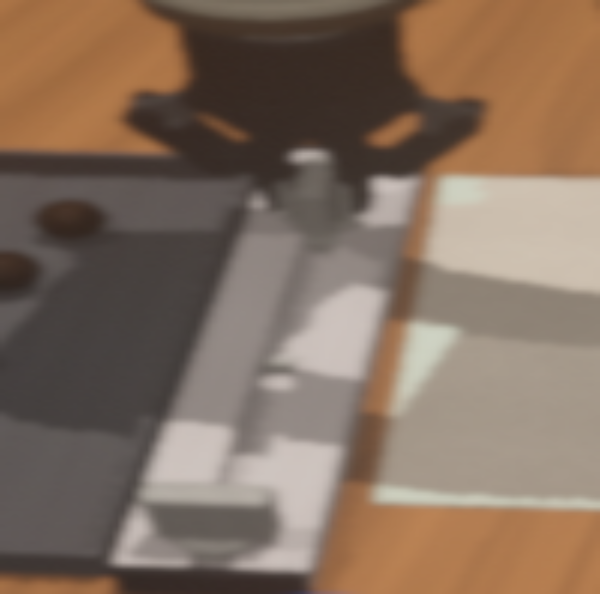

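View pics/w7.png

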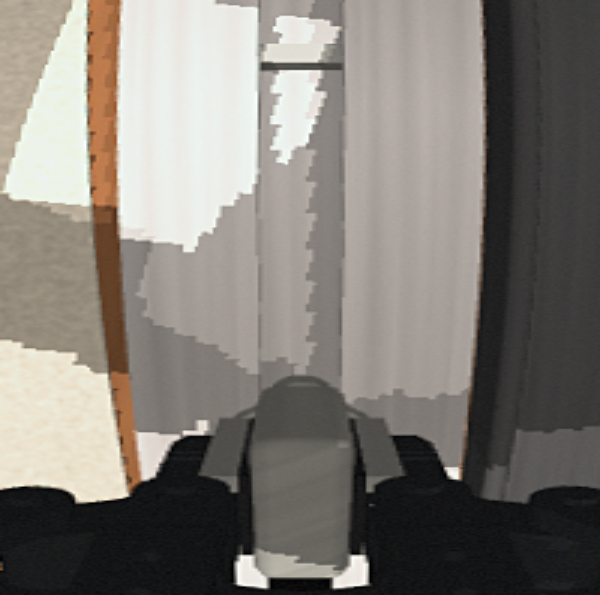

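{"api": "move_arm", "payload": {
  "plan": [
    [[0,0,0.026,0,0,0],[-0.0073,0.0393,0,0,0,0],[-0.0145,0.0787,0,0,0,0],[-0.0145,0.0787,0,0,0,0],[-0.0145,0.0787,0,0,0,0],[0,0,0,0,0,0],[0,0,0,0,0,0]]
  ]
}}

```text
time_s: 12.05
eef_pos: [521.9, 95.6, 34.8]
eef_rot: [3.142, 0.0, 0.183]
wrist_force: [0.6, -0.2, -1.3]
width: 13.5
```

```bash
python3 o.py
```

```text
12.05 [521.91  95.57  34.75] [3.1415e+00 2.0000e-04 1.8340e-01] 13.54 [ 0.58 -0.16 -1.34] [0.018 0.016 0.037] [-0.004 -0.    -0.001 -0.002  0.001 -0.002]
```

{"api": "move_arm", "payload": {
  "plan": [
    [[-0.0145,0.0787,0,0,0,0],[-0.0145,0.0787,0,0,0,0],[-0.0145,0.0787,0,0,0,0],[-0.0145,0.0787,0,0,0,0],[-0.0145,0.0787,0,0,0,0],[-0.0145,0.0787,0,0,0,0],[-0.0145,0.0787,0,0,0,0],[-0.0145,0.0787,0,0,0,0],[0,0,0,0,0,0],[0,0,0,0,0,0]]
  ]
}}

```text
time_s: 13.05
eef_pos: [516.1, 127.0, 34.8]
eef_rot: [3.142, 0.0, 0.183]
wrist_force: [0.3, 0.1, -1.7]
width: 13.5
```

```bash
python3 o.py
```

```text
13.05 [516.15 126.96  34.81] [3.1415e+00 1.0000e-04 1.8330e-01] 13.52 [ 0.26  0.13 -1.66] [-0.003 -0.038 -0.005] [-0.004  0.     0.001 -0.    -0.     0.   ]
```

{"api": "move_arm", "payload": {
  "plan": [
    [[-0.0145,0.0787,0,0,0,0],[-0.0145,0.0787,0,0,0,0],[-0.0145,0.0787,0,0,0,0],[-0.0145,0.0787,0,0,0,0],[-0.0145,0.0787,0,0,0,0],[-0.0145,0.0787,0,0,0,0],[-0.0145,0.0787,0,0,0,0],[-0.0145,0.0787,0,0,0,0],[0,0,0,0,0,0],[0,0,0,0,0,0]]
  ]
}}

```text
time_s: 14.05
eef_pos: [510.4, 158.4, 34.8]
eef_rot: [3.142, 0.0, 0.183]
wrist_force: [-0.2, 0.1, -1.6]
width: 13.6
```

```bash
python3 - <<'E'
exec(open("o.py").read())
m=camera_model("wrist");p,d=capture("wrist");cv2.imwrite("pics/w8.png",cv2.resize(p[100:250,260:380],None,fx=5,fy=4,interpolation=0))
np.save("pics/w8m.npy",m,allow_pickle=True)
E
```

```text
14.05 [510.35 158.43  34.79] [3.1416e+00 1.0000e-04 1.8320e-01] 13.58 [-0.18  0.12 -1.63] [ 0.008 -0.02   0.015] [-0.004 -0.002  0.001 -0.001  0.002  0.001]
```

View pics/w8.png

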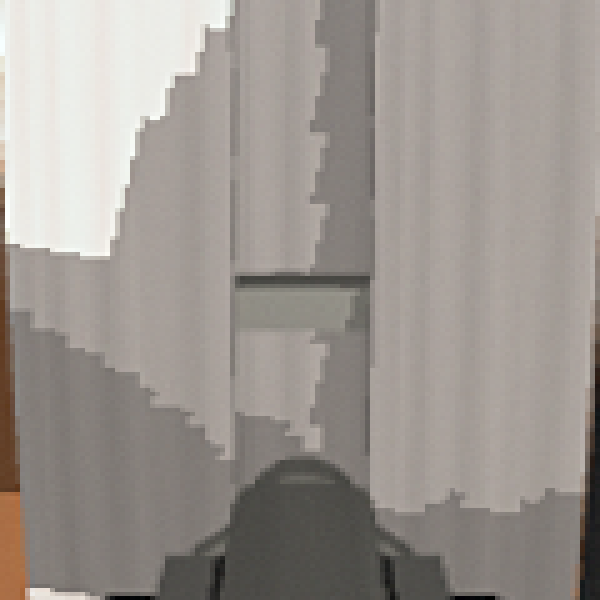

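```bash
python3 - <<'E'
from h import *
m=np.load("pics/w8m.npy",allow_pickle=True).item()
for z in(18,16,12,6):print(z,on(m,260+302/5-.5,182,z,True),on(m,260+302/5-.5,100+277/4-.5,z,True))
E
```

```text
18 [504.18917249 192.84750981  18.        ] [502.90754833 199.79209109  18.        ]
16 [504.26603866 192.41622707  16.        ] [502.96828204 199.44822337  16.        ]
12 [504.41977101 191.55366158  12.        ] [503.08974946 198.76048792  12.        ]
6 [504.65036953 190.25981336   6.        ] [503.27195059 197.72888476   6.        ]
```

{"api": "move_arm", "payload": {
  "plan": [
    [[-0.0145,0.0787,0,0,0,0],[-0.0145,0.0787,0,0,0,0],[-0.0145,0.0787,0,0,0,0],[-0.0073,0.0393,0,0,0,0],[0,0,0,0,0,0],[0,0,0,0,0,0],[0,0,0,0,0,0]]
  ]
}}

```text
time_s: 14.8
eef_pos: [507.8, 172.1, 34.8]
eef_rot: [3.142, 0.0, 0.183]
wrist_force: [-0.6, 0.1, -2.2]
width: 13.5
```

{"api": "move_arm", "payload": {
  "plan": [
    [[-0.0036,0.0197,0,0,0,0],[-0.0036,0.0197,0,0,0,0],[0,0,0,0,0,0],[0,0,0,0,0,0]]
  ]
}}

```text
time_s: 15.2
eef_pos: [507.5, 174.1, 34.8]
eef_rot: [3.142, 0.0, 0.183]
wrist_force: [0.3, 0.1, -1.1]
width: 13.5
```

```bash
python3 o.py
```

```text
15.2 [507.45 174.13  34.8 ] [3.1416e+00 1.0000e-04 1.8310e-01] 13.54 [ 0.26  0.1  -1.11] [0.018 0.011 0.032] [-0.002 -0.001 -0.001 -0.001  0.001 -0.   ]
```

Half-millimetre steps now, watching the force.

{"api": "move_arm", "payload": {
  "plan": [
    [[-0.0018,0.0098,0,0,0,0],[-0.0018,0.0098,0,0,0,0],[0,0,0,0,0,0],[0,0,0,0,0,0]]
  ]
}}

```text
time_s: 15.6
eef_pos: [507.3, 175.1, 34.8]
eef_rot: [-3.142, 0.0, 0.183]
wrist_force: [-0.6, -0.3, -1.7]
width: 13.6
```

{"api": "move_arm", "payload": {
  "plan": [
    [[-0.0018,0.0098,0,0,0,0],[0,0,0,0,0,0],[0,0,0,0,0,0]]
  ]
}}

```text
time_s: 15.9
eef_pos: [507.2, 175.6, 34.8]
eef_rot: [-3.142, 0.0, 0.183]
wrist_force: [-0.2, 0.5, -0.8]
width: 13.6
```

{"api": "move_arm", "payload": {
  "plan": [
    [[-0.0018,0.0098,0,0,0,0],[0,0,0,0,0,0],[0,0,0,0,0,0]]
  ]
}}

```text
time_s: 16.2
eef_pos: [507.1, 176.1, 34.8]
eef_rot: [3.142, 0.0, 0.183]
wrist_force: [-0.0, -0.1, -2.1]
width: 13.6
```

{"api": "move_arm", "payload": {
  "plan": [
    [[-0.0018,0.0098,0,0,0,0],[0,0,0,0,0,0],[0,0,0,0,0,0]]
  ]
}}

```text
time_s: 16.5
eef_pos: [507.0, 176.6, 34.8]
eef_rot: [-3.142, 0.0, 0.183]
wrist_force: [0.0, 0.9, -1.9]
width: 13.7
```

{"api": "move_arm", "payload": {
  "plan": [
    [[-0.0018,0.0098,0,0,0,0],[0,0,0,0,0,0],[0,0,0,0,0,0]]
  ]
}}

```text
time_s: 16.8
eef_pos: [506.9, 177.1, 34.8]
eef_rot: [-3.142, 0.0, 0.183]
wrist_force: [-0.2, 0.4, -1.9]
width: 13.6
```

{"api": "move_arm", "payload": {
  "plan": [
    [[-0.0018,0.0098,0,0,0,0],[0,0,0,0,0,0],[0,0,0,0,0,0]]
  ]
}}

```text
time_s: 17.1
eef_pos: [506.8, 177.6, 34.8]
eef_rot: [-3.142, 0.0, 0.183]
wrist_force: [-0.4, -0.2, -1.6]
width: 13.4
```

{"api": "move_arm", "payload": {
  "plan": [
    [[-0.0018,0.0098,0,0,0,0],[0,0,0,0,0,0],[0,0,0,0,0,0]]
  ]
}}

```text
time_s: 17.4
eef_pos: [506.7, 178.1, 34.8]
eef_rot: [-3.142, 0.0, 0.183]
wrist_force: [-0.5, 0.4, -2.1]
width: 13.6
```

{"api": "move_arm", "payload": {
  "plan": [
    [[-0.0018,0.0098,0,0,0,0],[0,0,0,0,0,0],[0,0,0,0,0,0]]
  ]
}}

```text
time_s: 17.7
eef_pos: [506.7, 178.4, 34.8]
eef_rot: [3.141, 0.0, 0.183]
wrist_force: [0.2, -2.8, -1.8]
width: 13.4
```

{"api": "move_arm", "payload": {
  "plan": [
    [[-0.0018,0.0098,0,0,0,0],[0,0,0,0,0,0],[0,0,0,0,0,0]]
  ]
}}

```text
time_s: 18.0
eef_pos: [506.7, 178.6, 34.8]
eef_rot: [3.141, 0.0, 0.183]
wrist_force: [-0.2, -4.7, 0.2]
width: 13.4
```

```bash
python3 - <<'E'
exec(open("o.py").read())
m=camera_model("wrist");p,d=capture("wrist");cv2.imwrite("pics/w9.png",p);np.save("pics/w9m.npy",m,allow_pickle=True)
cv2.imwrite("pics/w9z.png",cv2.resize(cv2.convertScaleAbs(p[205:340,270:370],alpha=1.3,beta=20),None,fx=6,fy=4.4,interpolation=0))
t=s["eef_pos"];a=s["eef_rot"][2];ax=np.array([-np.sin(a),np.cos(a),0]);lx=np.array([np.cos(a),np.sin(a),0])
for e in(-20,20):
  for l in (-7,7): print(e,l,((proj(m,t+ax*e+lx*l+[0,0,35.5],True)-[270,205]+.5)*[6,4.4]).round(1))
E
```

```text
18.0 [506.65 178.64  34.84] [3.1409e+00 1.0000e-04 1.8300e-01] 13.43 [-0.16 -4.74  0.18] [-1.109 -0.071  0.015] [ 0.     0.    -0.    -0.     0.001 -0.002]
-20 -7 [203.2 560.5]
-20 7 [395.3 560.6]
20 -7 [187.3 202.4]
20 7 [409.1 202.5]
```

View pics/w9z.png

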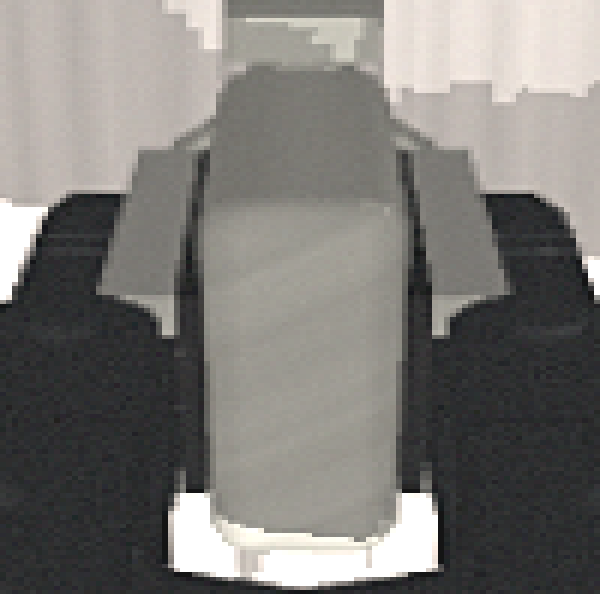

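{"api": "move_arm", "payload": {
  "plan": [
    [[0.0055,-0.0315,0,0,0,0],[0,0,0,0,0,0],[0,0,0,0,0,0.3],[0,0,0,0,0,0.4],[0,0,0,0,0,0.5],[0,0,0,0,0,0],[0,0,0,0,0,0]]
  ]
}}

```text
time_s: 18.75
eef_pos: [506.8, 177.6, 34.8]
eef_rot: [-3.141, 0.0, 0.302]
wrist_force: [-0.4, -0.3, -2.5]
width: 13.5
```

```bash
python3 o.py
```

```text
18.75 [506.84 177.55  34.82] [-3.1415  0.      0.3023] 13.5 [-0.43 -0.33 -2.48] [ 0.009 -0.009 -0.016] [-0.001  0.002 -0.001 -0.001 -0.001  0.007]
```

{"api": "move_arm", "payload": {
  "plan": [
    [[0,0,0,0,0,0.4],[0,0,0,0,0,0.4],[0,0,0,0,0,0.4],[0,0,0,0,0,0.4],[0,0,0,0,0,0],[0,0,0,0,0,0]]
  ]
}}

```text
time_s: 19.35
eef_pos: [506.8, 177.5, 34.8]
eef_rot: [-3.142, 0.0, 0.461]
wrist_force: [-0.4, -0.2, -2.0]
width: 13.6
```

```bash
python3 o.py
```

```text
19.35 [506.82 177.48  34.83] [-3.1415e+00  1.0000e-04  4.6130e-01] 13.56 [-0.4  -0.21 -2.01] [0.005 0.017 0.026] [ 0.001  0.001  0.    -0.001 -0.002 -0.002]
```

{"api": "move_arm", "payload": {
  "plan": [
    [[0,0,0,0,0,0.5],[0,0,0,0,0,0.5],[0,0,0,0,0,0.5],[0,0,0,0,0,0.5],[0,0,0,0,0,0.5],[0,0,0,0,0,0.5],[0,0,0,0,0,0],[0,0,0,0,0,0]]
  ]
}}

```text
time_s: 20.15
eef_pos: [506.8, 177.4, 34.8]
eef_rot: [-3.142, 0.0, 0.761]
wrist_force: [-0.3, 0.1, -2.0]
width: 13.8
```

{"api": "move_arm", "payload": {
  "plan": [
    [[0,0,0,0,0,0.5],[0,0,0,0,0,0.5],[0,0,0,0,0,0.5],[0,0,0,0,0,0.5],[0,0,0,0,0,0.5],[0,0,0,0,0,0.5],[0,0,0,0,0,0],[0,0,0,0,0,0]]
  ]
}}

```text
time_s: 20.95
eef_pos: [506.9, 177.5, 34.8]
eef_rot: [3.142, 0.0, 1.06]
wrist_force: [1.1, -1.4, -1.7]
width: 13.8
```

```bash
python3 o.py
```

```text
20.95 [506.87 177.45  34.84] [3.1416e+00 1.0000e-04 1.0604e+00] 13.83 [ 1.11 -1.36 -1.69] [0.023 0.046 0.017] [-0.001  0.     0.001 -0.     0.001 -0.005]
```

{"api": "move_arm", "payload": {
  "plan": [
    [[0,0,0,0,0,0.4],[0,0,0,0,0,0.4],[0,0,0,0,0,0.4],[0,0,0,0,0,0.4],[0,0,0,0,0,0],[0,0,0,0,0,0]]
  ]
}}

```text
time_s: 21.55
eef_pos: [506.8, 177.5, 34.8]
eef_rot: [-3.142, 0.0, 1.221]
wrist_force: [-0.5, -0.6, -0.8]
width: 13.5
```

```bash
python3 o.py
```

```text
21.55 [506.83 177.48  34.81] [-3.1416e+00  1.0000e-04  1.2207e+00] 13.49 [-0.48 -0.64 -0.78] [-0.007  0.04  -0.078] [-0.     0.     0.003  0.     0.001 -0.004]
```

Remaining 0.533 rad; most of it, then in small steps.

{"api": "move_arm", "payload": {
  "plan": [
    [[0,0,0,0,0,0.4],[0,0,0,0,0,0.4],[0,0,0,0,0,0.4],[0,0,0,0,0,0.4],[0,0,0,0,0,0.4],[0,0,0,0,0,0.4],[0,0,0,0,0,0.4],[0,0,0,0,0,0.4],[0,0,0,0,0,0.4],[0,0,0,0,0,0.4],[0,0,0,0,0,0],[0,0,0,0,0,0]]
  ]
}}

```text
time_s: 22.75
eef_pos: [506.8, 177.5, 34.8]
eef_rot: [3.142, 0.0, 1.621]
wrist_force: [0.6, -0.6, -1.3]
width: 13.5
```

```bash
python3 o.py
```

```text
22.75 [506.85 177.48  34.83] [3.1416e+00 1.0000e-04 1.6207e+00] 13.49 [ 0.58 -0.63 -1.32] [-0.002 -0.001  0.017] [-0.     0.001 -0.002  0.002 -0.    -0.004]
```

{"api": "move_arm", "payload": {
  "plan": [
    [[0,0,0,0,0,0.3],[0,0,0,0,0,0.3],[0,0,0,0,0,0.3],[0,0,0,0,0,0.3],[0,0,0,0,0,0.13],[0,0,0,0,0,0],[0,0,0,0,0,0]]
  ]
}}

```text
time_s: 23.45
eef_pos: [506.9, 177.5, 34.8]
eef_rot: [3.141, 0.0, 1.756]
wrist_force: [0.7, -0.2, -1.2]
width: 13.6
```

```bash
python3 o.py
```

```text
23.45 [506.88 177.47  34.84] [3.1415e+00 1.0000e-04 1.7556e+00] 13.57 [ 0.66 -0.2  -1.21] [-0.035  0.019 -0.022] [-0.     0.001 -0.     0.001 -0.     0.003]
```

{"api": "move_arm", "payload": {
  "plan": [
    [[0,0,-0.006,0,0,0],[0,0,-0.004,0,0,0],[0,0,0,0,0,0],[0,0,0,0,0,0]]
  ]
}}

```text
time_s: 23.85
eef_pos: [506.9, 177.5, 34.5]
eef_rot: [3.141, 0.0, 1.756]
wrist_force: [-3.0, -0.5, 3.8]
width: 13.2
```

```bash
python3 - <<'E'
exec(open("o.py").read())
m=camera_model("wrist");p,d=capture("wrist");cv2.imwrite("pics/w10.png",p)
E
```

```text
23.85 [506.89 177.48  34.5 ] [3.1414e+00 1.0000e-04 1.7560e+00] 13.21 [-2.98 -0.5   3.75] [-0.106  0.291  0.023] [ 0.001 -0.     0.001 -0.     0.002  0.001]
```

View pics/w10.png

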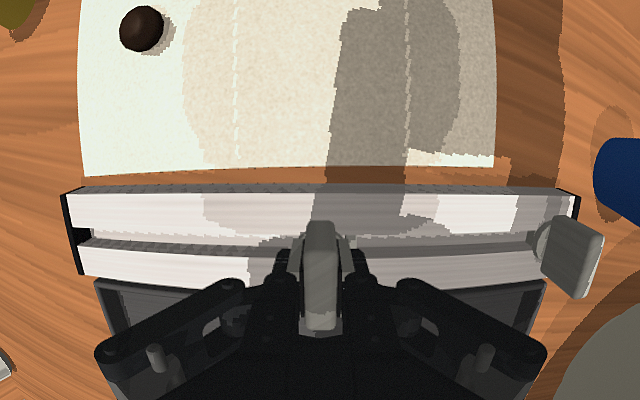

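{"api": "move_arm", "payload": {
  "plan": [
    [[0,0,0,0,0,0],[0,0,0,0,0,0],[0,0,0,0,0,0],[0,0,0,0,0,0],[0,0,0,0,0,0]]
  ],
  "grip": 0
}}

```text
time_s: 24.4
eef_pos: [506.8, 177.4, 34.3]
eef_rot: [-3.142, 0.0, 1.756]
wrist_force: [0.2, -0.5, -0.2]
width: 42.7
```

```bash
python3 o.py
```

```text
24.4 [506.84 177.43  34.26] [-3.1415e+00  1.0000e-04  1.7559e+00] 42.73 [ 0.18 -0.5  -0.19] [-0.001 -0.003  0.013] [ 0.002  0.001 -0.     0.001 -0.     0.001]
```

{"api": "move_arm", "payload": {
  "plan": [
    [[0,0,0.1,0,0,0],[0,0,0.2,0,0,0],[0,0,0.4,0,0,0],[0,0,0.5,0,0,0],[0,0,0.6,0,0,0],[0,0,0.6,0,0,0],[0,0,0,0,0,0],[0,0,0,0,0,0],[0,0,0,0,0,0]]
  ]
}}

```text
time_s: 25.3
eef_pos: [506.5, 177.4, 153.8]
eef_rot: [-3.141, 0.0, 1.756]
wrist_force: [-0.2, 0.3, -0.1]
width: 42.8
```

```bash
python3 - <<'E'
exec(open("o.py").read())
m=camera_model("wrist");p,d=capture("wrist");cv2.imwrite("pics/w11.png",p);np.save("pics/w11m.npy",m,allow_pickle=True);np.save("pics/w11.npy",d)
cv2.imwrite("pics/w11z.png",cv2.resize(p[180:290,240:400],None,fx=5,fy=5,interpolation=0))
p,d=capture("side");cv2.imwrite("pics/s4.png",cv2.resize(p[160:320,230:340],None,fx=6,fy=3.7))
E
```

```text
25.3 [506.46 177.37 153.77] [-3.1406e+00  1.0000e-04  1.7560e+00] 42.81 [-0.19  0.34 -0.12] [0.009 0.025 0.044] [-0.001  0.01   0.004 -0.002 -0.002  0.001]
```

View pics/w11.png

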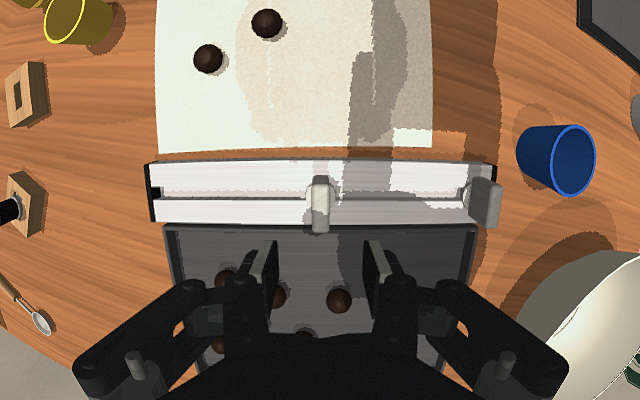

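View pics/s4.png

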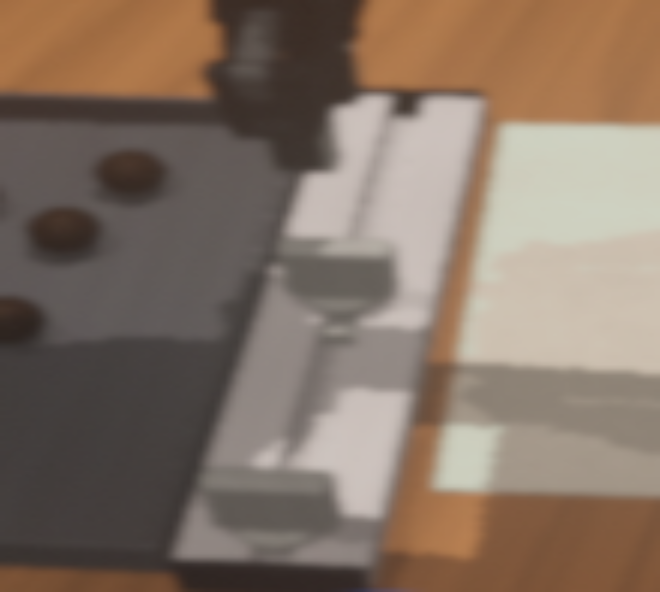

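View pics/w11z.png

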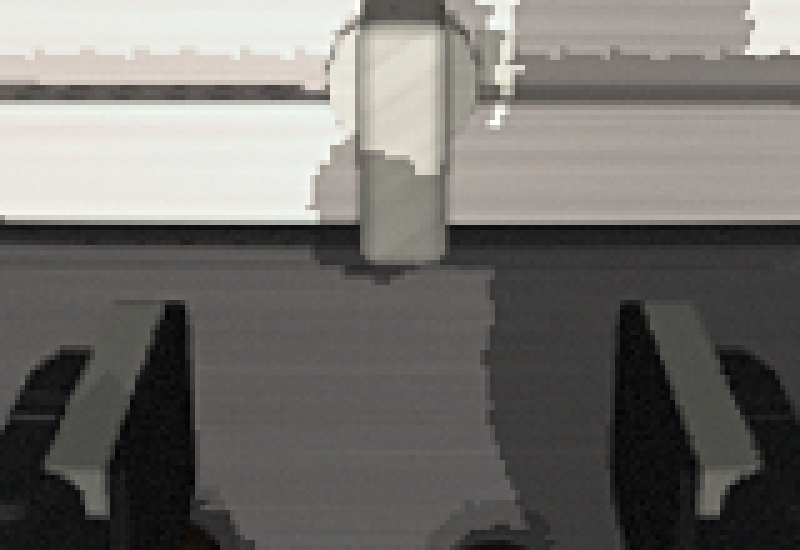

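```bash
python3 - <<'E'
from h import *
m=np.load("pics/w11m.npy",allow_pickle=True).item()
P=np.array([on(m,240+x/5-.5,180+y/5-.5,70,True) for x,y in[(357,22),(443,22),(446,262),(362,262)]])
d=np.load("pics/w11.npy")[190:228,316:325]
f=P[2]+P[3]-P[0]-P[1];print(P.mean(0),np.linalg.norm(f)/2,np.degrees(np.arctan2(f[1],f[0])),"rail-perp 10.46")
o,r=ray(m,320,208,True);Rm=np.array(m["pose"])[:3,:3];c=Rm.T@r;print("top z",(o+r*np.median(d[16:20])/(-c[2]))[2])
exec(open("o.py").read())
arm.sign_off()
E
```

```text
[507.39767938 177.6610275   70.        ] 38.424091879427614 11.478636387743663 rail-perp 10.46
top z 69.5150299605854
25.4 [506.44 177.37 153.5 ] [-3.1401e+00  1.0000e-04  1.7560e+00] 42.95 [-0.35  0.91  0.48] [ 0.016 -0.004 -0.005] [ 0.     0.001 -0.003  0.     0.001  0.001]
the job is handed in; nothing more can be done
```

The post is in the rail, turned a quarter turn anticlockwise at the stop with its collar down, and I've handed the job in at 25.4 s. I took it out of its block, lowered it lengthwise into the slot, and slid it about 98 mm until it met the stop. There I backed off about 1 mm, turned it 90°, set the collar down and let go.

**Force readings:**
- The largest force I read was about 16 N, while feeling the collar onto the rail.
- The stop contact was 4.7 N.
- The turn met no resistance above noise.

**Final checks:**
- The paddle stands across the rail like the post already locked there.
- The camera put its top at 69.5 mm (70 mm means the collar is fully down) and its angle at about 91° from the slot.
- The gripper was clear, about 120 mm above its release height. I saw no sign that the spare post, cups or seed balls had moved.

**What disagreed or wasn't tested:**
- The stop was felt 1–2 mm further along than the camera predicted, so I used the felt position.
- I did not turn past 90° to feel the end of the turn, and I did not tug the post to test the lock.

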